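# Rock a jammed locating plug out of its two-jaw holder and hold it just clear

## Robot

A 6-joint arm with a two-finger parallel gripper is mounted at the origin on a cart in front of the work surface, level with it; the furniture and walls round the work are solid. World frame = base frame: x ahead of the robot, y to its left, z up, the work surface at z = 0. Lengths are in m, angles in rad, forces in N, time in s.
With the tool pointing down it reaches from about 0.35 to 0.975 m from the base axis. Payload 4.9 kg.
Tool frame: the origin (TCP) lies at the very end of the fingers, on their centre line; the grasp point (between the pads) lies behind it (manip.grip_depth is the z of the grasp point in the tool frame, in m); z points along the fingers, y is the direction in which the jaws open and shut (so a half turn about z gives the same grasp; the last joint's range is limited). The gripper opens to 85 mm and grips with 20 to 120 N. Pads are 22 mm wide; open, the fingers measure 114 mm over their backs; the gripper's body (76 mm by 85 mm) begins 54 mm behind the grasp point. The pads swing forward as they close: fully open they stand 13 mm farther back than shut.
Start: joints at [-1.333, 0.053, 1.613, -0, 1.476, -0.119], TCP at [0.218, -0.586, 0.231] pointing down, gripper open.
Joint ranges: [-3.01, 3.01], [-1.01, 2.22], [0.06, 2.58], [-1.02, 4.17], [0.09, 2.62], [-3.14, 3.14]. Speed limits (rad/s): [2.57, 2.57, 3.14, 3.14, 3.14, 3.14].

## Interface

Orientations are given as a unit quaternion [w, x, y, z].
In Python, from plant import state, optics, manip, silhouettes, place_of gives the robot as it stands. The module is installed in compiled form; this text tells all that it offers.
- The arm moves only by the tool jog_arm, never from a script. Its argument "increments" is a list of rows, each an object with "slide": the shift along the tool's x, y, z in mm, a list of three; "rotation": the turn, a rotation vector about the tool's x, y, z in degrees, a list of three. A call has 1 to 20 rows; each row shifts and turns the commanded pose from where the row before left it, along the tool's axes as they then stand; what a row does not reach is not made up. A row lasts 1/12 s, in which the tool goes at most 41.7 mm and 7.16 degrees, less where a joint would pass 70% of its speed; a pose out of reach is approached as far as the arm can. A call with a gripper value outside its range is refused whole. "fingers" is the opening, from 0 (shut) to 1 (fully open), set as the call begins (left out, the last holds). The fingers move at their own pace and stop on an object; the grip force is fixed at half the most. Time passes only in rows, so rows that do not move let the fingers close. It gives the time, the measured TCP pose, the force and the opening at its end, in the units of the state.
- state(): the state, without advancing time (a new reading comes with each control period).
- optics.grab_frame(name): name is "scene" or "top" or "wrist"; returns a dict with "frame" (384x512x3 uint8, blue, green, red), "camera_matrix" (3x3 intrinsics, pixels), "R" (3x3) and "t" (3): a world point X has camera coordinates R X + t. Camera axes: x right, y down, z forward; pixel columns grow to the right and rows downward; lengths in m; the calibration is good to about 2 mm. A picture is of the moment at which its call begins. There is no depth.
- manip.job_done(): hands the job in, once; it reports no verdict.
Trained networks look in the newest picture that a camera, given by its name, has taken for a name from the list of things; names that differ only in an ending like _2 or _b are one class to them, and where a whole thing is asked for, a point or a joint stands for the part that bears it (a point fixed in the world has none). Each returns a list of dicts, best first, with "score" (0 to 1); they miss things now and then, are a little off and sometimes report something else, mostly with a low value. They report only what shows in the picture. A call takes as long as a camera call. They do not tell look-alikes from the thing itself.
- silhouettes(thing, camera): "mask" (384x512 bool, what is visible of it) and "bbox" ([left, top, right, bottom] in pixels, round what is visible of it).
- place_of(thing, camera): "uv" ([column, row] in pixels: a listed point, or the origin of a listed thing).
The state is a dict: "time": time; "joint_pos": joint angles; "joint_vel": joint speeds; "joint_efforts": joint torques, N m; "tool_pos": TCP position; "tool_rot": TCP orientation; "contact_force": force on the tool from outside, world axes, zero at the start; "ft_torque": the same for the moment, N m; "gripper_width": opening from 0.0 (shut) to 1.0 (fully open).
Only numpy, scipy, OpenCV 4.12 (cv2) and the standard library are available. Lean on these libraries where they do the work, as an engineer would, in place of code of your own. Each camera call takes 0.05 s, during which the arm holds its last target.

## Task

The steel locating plug is stuck fast in the two-jaw holder on the bench. Take it by its flat handle and rock it from side to side, towards the one jaw and then towards the other, until both stiff jaws have given way and it is free; then draw it straight up and finish still holding it, upright and still, straight above the holder with its foot about two centimetres clear of it. Leave the other things on the bench where they stand.

Things in the scene. Friction and masses are not known exactly. Their poses are not given: they have to be found in the camera images.
- holder: Fixed aluminium holder, 66 (x) x 124 (y) x 56 mm high; origin: centre of its underside, z up. A slot in the middle takes the plug, whose round foot sits in a pocket 8 mm above the underside. Highest part: two straps over the jaws. y points at the left jaw and is the way the plug rocks; it rocks about x. Starts with its yaw within 0.6 rad of zero.
- jaw_left (a joint): Sliding jaw on the holder's +y side; its nose, 44 to 50 mm above the underside, hooks 4.2 mm over the plug's shoulder. 0 = as fitted, 0.006 m = fully back. No spring: moves when pushed sideways with about 10 N and stays there. Starts at 0 to 0.0008.
- jaw_right (a joint): The same jaw on the -y side, growing towards -y. The plug lifts out only when the two values add up to more than about 0.0085 m, so both must be pushed; a straight pull only jams its shoulder under the noses.
- plug: Loose steel plug, 97 mm tall, 0.15 to 0.29 kg. Origin: middle of the foot's underside, z up, axes as the holder's when seated. Foot of 9 mm radius, shoulder 26 x 22 mm (x, y) up to 32 mm, notch 12.6 mm thick for the jaw noses, then the handle. Rocks about the axis along x 9 mm above its underside; leaning it 0.2 rad to a jaw pushes that jaw fully back, under 0.14 is too little.
- plug_grip (a point): Middle of the free part of the plug's flat handle, 78 mm above the plug's underside. The handle is a flat-sided bar 26 mm (x) by 14 mm (y), 51 to 97 mm above the plug's underside; with the plug seated its top 49 mm stand clear above the holder.
- plug_foot (a point): Middle of the underside of the plug's foot.
- sample_jar: Bystander: small jar with a lid, 50 mm wide, 53 mm high; origin under its centre.
- beaker: Bystander: small empty beaker, 55 mm wide, 62 mm high; origin under its centre.
- dish: Bystander: flat round dish, 61 mm wide, 16 mm high; origin under its centre.
- stopper: Bystander: rubber stopper, 24 mm wide and high; origin under its centre.
- cap: Bystander: flat screw cap, 46 mm wide, 12 mm high; origin under its centre.
- bottle: Bystander: dropper bottle, 33 mm wide, 104 mm high; origin under its centre.
Not all that is in view belongs to the job. What is shaped like the holder but black is not meant. Several things have the shape of the plug; the one meant has the colours described above.

How it is judged:
On the way:
1. both jaws pushed back (over 2.2 mm each) with the plug's foot still down in the holder (value of joint each of jaw_left, jaw_right above 0.0022 m and z of plug_foot in the frame of holder below 0.03 m).
At the end, for the whole second after the job is handed in: The plug is held in the fingers, touching nothing of the holder, its foot 4 to 50 mm above the holder's highest part and within 30 mm sideways of the holder's centre, upright within 10 degrees, still (under 30 mm/s), and both jaws stand pushed back by more than 2.2 mm (value of joint each of jaw_left, jaw_right above 0.0022 m and z of plug_foot in the frame of holder between 0.06 and 0.106 m and horizontal distance between plug_foot and holder below 0.03 m and angle between plug's own z axis and vertical below 0.17 rad and contact force between plug and the fingers above 1 N and contact force between plug and holder below 0.1 N and linear speed of plug below 0.03 m/s); the arm keeps its last pose, push and grip.
It fails at once if a bystander pushed more than 30 mm from its place (distance of any of sample_jar, beaker, dish, stopper, cap, bottle from where it was at the start of the episode above 0.03 m).
It also fails if it takes over 48 s, if anything falls off the work surface, if the arm or the gripper's body presses on something with over 40 N, if the wrist force passes 120 N, or if a joint passes its speed limit or range.

## Working session

There is one attempt and no reset: what is moved stays moved. The work goes in short steps, Python scripts to look and compute and a tool call to move; the robot and the scene stay as the last step left them, time stands still between calls to the robot, and variables do not carry over. Pictures are saved under pics/ and viewed, and the job is handed in when it is done.

Besides the shell and the picture viewer there is one more tool, called after "Call:" as name(argument=value, ...) on one line, values as JSON. jog_arm: Moves the arm, as the interface text tells. Its arguments: {"type":"object","properties":{"increments":{"type":"array","items":{"type":"object","properties":{"slide":{"type":"array","items":{"type":"number"}},"rotation":{"type":"array","items":{"type":"number"}}}}},"fingers":{"type":"number"}},"required":["increments"]}

```bash
mkdir -p pics; cat > h.py <<'E'
from plant import state, optics, manip, silhouettes, place_of
import numpy as np, cv2
def ray(f,uv):
    K=np.array(f["camera_matrix"]);R=np.array(f["R"]);t=np.array(f["t"])
    d=R.T@np.linalg.inv(K)@np.array([uv[0],uv[1],1.]);return -R.T@t,d
def atz(f,uv,z):
    c,d=ray(f,uv);return c+d*(z-c[2])/d[2]
def proj(f,X):
    K=np.array(f["camera_matrix"]);p=K@(np.array(f["R"])@np.array(X)+np.array(f["t"]));return p[:2]/p[2]
E
python3 - <<'E'
from h import *
s=state();print({k:np.round(v,3).tolist() for k,v in s.items()},manip.grip_depth)
for n in ["scene","top"]:
    f=optics.grab_frame(n);cv2.imwrite(f"pics/{n}0.png",f["frame"])
    print(n,np.round(-np.array(f["R"]).T@f["t"],3))
    for th in ["holder","plug","plug_grip","plug_foot"]:
        for r in place_of(th,n): print(th,np.round(r["uv"],1),round(r["score"],2),np.round(atz(f,r["uv"],{"holder":0,"plug":.008,"plug_grip":.086,"plug_foot":.008}[th]),3))
E
```

```text
{'time': 0.0, 'joint_pos': [-1.333, 0.053, 1.614, -0.0, 1.476, -0.119], 'joint_vel': [0.001, 0.0, -0.0, 0.0, 0.0, -0.0], 'joint_efforts': [-0.004, -39.369, -37.018, -0.0, 0.007, -0.0], 'tool_pos': [0.218, -0.585, 0.23], 'tool_rot': [-0.001, 0.984, 0.177, -0.0], 'contact_force': [-0.452, -0.436, -0.38], 'ft_torque': [-0.052, -0.052, 0.04], 'gripper_width': 0.998} -0.0187
scene [0.04  0.72  0.773]
holder [197.4 237.9] 0.78 [0.599 0.258 0.   ]
holder [265.3 223.6] 0.58 [0.479 0.099 0.   ]
holder [301.2 188.9] 0.58 [ 0.478 -0.098  0.   ]
plug [233.5 217.4] 0.62 [0.565 0.14  0.008]
plug [245.9 258.6] 0.55 [0.44  0.24  0.008]
plug [265.8 220.9] 0.54 [0.48  0.095 0.008]
plug [264.5 224. ] 0.49 [0.476 0.108 0.008]
plug [266.9 220.6] 0.38 [0.478 0.093 0.008]
plug_grip [249.2 238.7] 0.86 [0.432 0.234 0.086]
plug_grip [263.9 199.6] 0.56 [0.488 0.094 0.086]
plug_grip [230.5 194.5] 0.54 [0.577 0.133 0.086]
plug_foot [247.1 259. ] 0.9 [0.437 0.239 0.008]
plug_foot [232.8 216.4] 0.83 [0.569 0.138 0.008]
plug_foot [269.3 220.1] 0.5 [0.474 0.087 0.008]
top [0.349 0.042 1.596]
holder [304.9 209.9] 0.97 [ 0.474 -0.095  0.   ]
holder [244.7 211.8] 0.96 [0.472 0.098 0.   ]
holder [195.1 174.3] 0.68 [0.597 0.257 0.   ]
holder [244.8 231.1] 0.57 [0.41  0.099 0.   ]
plug [231.2 178.6] 0.53 [0.579 0.14  0.008]
plug [203.  222.5] 0.52 [0.44  0.232 0.008]
plug [243.6 209.3] 0.44 [0.479 0.101 0.008]
plug_grip [200.1 221.5] 0.58 [0.439 0.231 0.086]
plug_grip [244.  204.1] 0.43 [0.489 0.097 0.086]
plug_grip [234.3 176.6] 0.39 [0.574 0.125 0.086]
plug_foot [235.4 178.2] 0.58 [0.58  0.126 0.008]
plug_foot [198.7 223.5] 0.4 [0.437 0.245 0.008]
```

```bash
python3 - <<'E'
import cv2
a=cv2.imread("pics/scene0.png")[120:300,150:370];cv2.imwrite("pics/s0c.png",cv2.resize(a,None,fx=3.3,fy=3.3,interpolation=2))
a=cv2.imread("pics/top0.png")[130:280,170:350];cv2.imwrite("pics/t0c.png",cv2.resize(a,None,fx=4,fy=4,interpolation=2))
E
```

```text
(no output)
```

View pics/s0c.png

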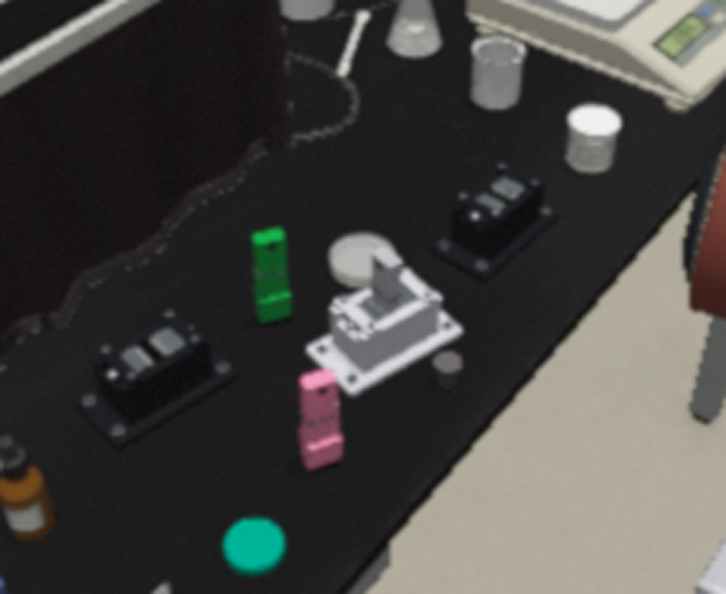

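View pics/t0c.png

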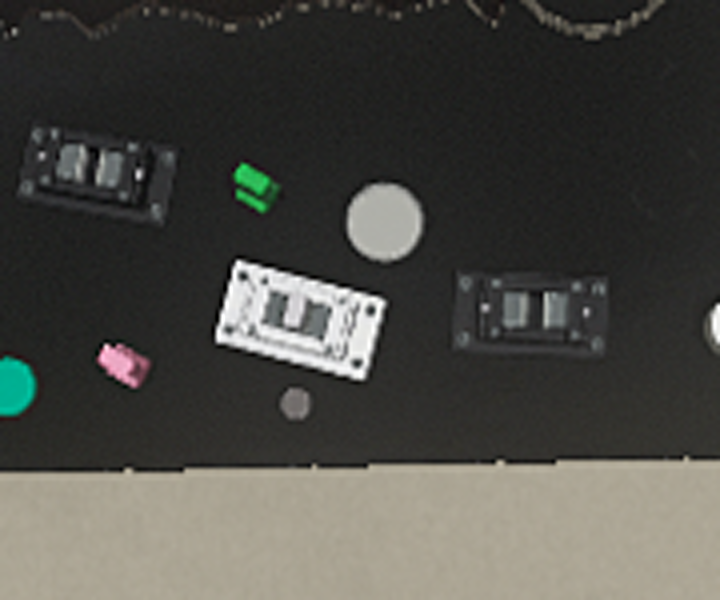

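```bash
cat >> h.py <<'E'
def yawof(f,mask,z):
    c=cv2.findContours(mask.astype(np.uint8),cv2.RETR_EXTERNAL,cv2.CHAIN_APPROX_NONE)[0]
    c=max(c,key=cv2.contourArea)[:,0,:]
    P=np.array([atz(f,p,z)[:2] for p in c],np.float32)
    (cx,cy),(w,h),a=cv2.minAreaRect(P*1000); b=cv2.boxPoints(((cx,cy),(w,h),a))
    e=b[1]-b[0] if np.linalg.norm(b[1]-b[0])>np.linalg.norm(b[2]-b[1]) else b[2]-b[1]
    if e[1]<0:e=-e
    return (cx,cy),(w,h),np.degrees(np.arctan2(-e[0],e[1]))
E
python3 - <<'E'
from h import *
f=optics.grab_frame("top")
for r in silhouettes("holder","top"):
    print(round(r["score"],2),np.round(r["bbox"]),yawof(f,r["mask"],0.0))
g=f["frame"][...,1].copy();m=np.zeros_like(g);m[185:235,215:275]=g[185:235,215:275]>110
m=cv2.morphologyEx(m,cv2.MORPH_CLOSE,np.ones((5,5)));m=cv2.morphologyEx(m,cv2.MORPH_OPEN,np.ones((5,5)))
print(yawof(f,m,0.005))
for b in ["dish","stopper","sample_jar","beaker","cap","bottle"]:
    for r in place_of(b,"top")[:1]: print(b,np.round(atz(f,r["uv"],0),3),round(r["score"],2))
E
```

```text
0.89 [227. 195. 266. 225.] ((480.71051025390625, 99.75416564941406), (126.34748840332031, 66.37029266357422), np.float32(-16.747818))
0.65 [284. 198. 320. 219.] ((481.5900573730469, -83.94866943359375), (118.8282470703125, 67.37665557861328), np.float32(-2.035361))
((478.6419982910156, 98.48214721679688), (125.76950073242188, 67.94200897216797), np.float32(-16.157057))
dish [0.559 0.024 0.   ] 0.79
stopper [0.581 0.416 0.   ] 0.46
sample_jar [ 0.467 -0.241  0.   ] 0.51
beaker [ 0.599 -0.3    0.   ] 0.79
cap [0.424 0.33  0.   ] 0.49
bottle [0.575 0.419 0.   ] 0.55
```

Call:
jog_arm(increments=[{"slide":[24,-27.5,-7]},{"slide":[24,-27.5,-7]},{"slide":[24,-27.5,-7]},{"slide":[24,-27.5,-7]},{"slide":[24,-27.5,-7]},{"slide":[24,-27.5,-7]},{"slide":[24,-27.5,-7]},{"slide":[24,-27.5,-7]},{"slide":[24,-27.5,-7]},{"slide":[24,-27.5,-7]},{"slide":[24,-27.5,0]},{"slide":[24,-27.5,0]},{"slide":[24,-27.5,0]},{"slide":[24,-27.5,0]},{"slide":[24,-27.5,0]},{"slide":[24,-27.5,0]},{"slide":[24,-27.5,0]},{"slide":[24,-27.5,0]},{"slide":[24,-27.5,0]},{"slide":[24,-27.5,0]}], fingers=1)

```text
invalid input
```

Call:
jog_arm(increments=[{"rotation":[0,0,6]},{"rotation":[0,0,6]},{"rotation":[0,0,6]},{"rotation":[0,0,6]},{"rotation":[0,0,6]},{"rotation":[0,0,6]},{"rotation":[0,0,0]},{"rotation":[0,0,0]}])

```text
invalid input
```

```bash
cat >> h.py <<'E'
from scipy.spatial.transform import Rotation as Ro
def tool():
    s=state();q=s["tool_rot"];return np.array(s["tool_pos"]),Ro.from_quat([q[1],q[2],q[3],q[0]]).as_matrix(),s
E
python3 - <<'E'
from h import *
p,R,s=tool();print(s["time"],p,np.round(R,3),s["contact_force"])
f=optics.grab_frame("wrist");cv2.imwrite("pics/w1.png",f["frame"])
z={"holder":0,"plug":.008,"plug_grip":.086,"plug_foot":.008}
for th in z:
    for r in place_of(th,"wrist"): print(th,np.round(r["uv"],1),round(r["score"],2),np.round(atz(f,r["uv"],z[th]),4))
for r in silhouettes("holder","wrist"): print(round(r["score"],2),r["bbox"],yawof(f,r["mask"],0))
E
```

```text
0.9 [ 0.21826766 -0.58563331  0.23131419] [[ 0.937  0.349 -0.   ]
 [ 0.349 -0.937 -0.   ]
 [-0.     0.    -1.   ]] [0.04001175 0.142742   0.40807818]
```

View pics/w1.png

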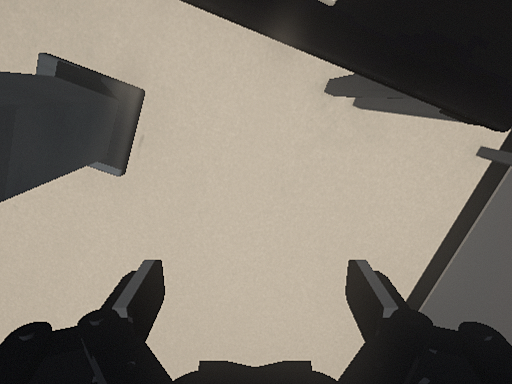

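Call:
jog_arm(increments=[{"slide":[24,-27.5,-7],"rotation":[0,0,0]},{"slide":[24,-27.5,-7],"rotation":[0,0,0]},{"slide":[24,-27.5,-7],"rotation":[0,0,0]},{"slide":[24,-27.5,-7],"rotation":[0,0,0]},{"slide":[24,-27.5,-7],"rotation":[0,0,0]},{"slide":[24,-27.5,-7],"rotation":[0,0,0]},{"slide":[24,-27.5,-7],"rotation":[0,0,0]},{"slide":[24,-27.5,-7],"rotation":[0,0,0]},{"slide":[24,-27.5,-7],"rotation":[0,0,0]},{"slide":[24,-27.5,-7],"rotation":[0,0,0]},{"slide":[24,-27.5,0],"rotation":[0,0,0]},{"slide":[24,-27.5,0],"rotation":[0,0,0]},{"slide":[24,-27.5,0],"rotation":[0,0,0]},{"slide":[24,-27.5,0],"rotation":[0,0,0]},{"slide":[24,-27.5,0],"rotation":[0,0,0]},{"slide":[24,-27.5,0],"rotation":[0,0,0]},{"slide":[24,-27.5,0],"rotation":[0,0,0]},{"slide":[24,-27.5,0],"rotation":[0,0,0]},{"slide":[24,-27.5,0],"rotation":[0,0,0]},{"slide":[24,-27.5,0],"rotation":[0,0,0]}], fingers=1)

```text
time: 2.87
tool_pos: [0.4762, 0.0994, 0.3016]
tool_rot: [0.0, 0.984, 0.178, 0.0]
contact_force: [1.2, -1.1, -0.1]
gripper_width: 0.998
```

Call:
jog_arm(increments=[{"slide":[0,0,0],"rotation":[0,0,6]},{"slide":[0,0,0],"rotation":[0,0,6]},{"slide":[0,0,0],"rotation":[0,0,6]},{"slide":[0,0,0],"rotation":[0,0,6]},{"slide":[0,0,0],"rotation":[0,0,6]},{"slide":[0,0,0],"rotation":[0,0,6]},{"slide":[0,0,0],"rotation":[0,0,0]}])

```text
time: 3.45
tool_pos: [0.4759, 0.0974, 0.3014]
tool_rot: [-0.0, 0.991, -0.136, 0.0]
contact_force: [-0.1, -0.8, -1.5]
gripper_width: 1.0
```

```bash
python3 - <<'E'
from h import *
p,R,s=tool();print(s["time"],p,np.round(R,3),s["contact_force"])
f=optics.grab_frame("wrist");cv2.imwrite("pics/w2.png",f["frame"])
z={"holder":0,"plug":.008,"plug_grip":.086,"plug_foot":.008}
for th in z:
    for r in place_of(th,"wrist"): print(th,np.round(r["uv"],1),round(r["score"],2),np.round(atz(f,r["uv"],z[th]),4))
for r in silhouettes("holder","wrist"): print(round(r["score"],2),r["bbox"],yawof(f,r["mask"],0))
E
```

```text
3.45 [0.47594067 0.09744644 0.3013884 ] [[ 0.963 -0.27   0.   ]
 [-0.27  -0.963  0.   ]
 [ 0.    -0.    -1.   ]] [-0.14702327 -0.8274321  -1.51602643]
holder [384.7 119.7] 0.88 [ 0.4752 -0.0859  0.    ]
holder [111.2  99.3] 0.64 [0.5997 0.2612 0.    ]
plug [254.2 155.8] 0.84 [0.4768 0.0977 0.008 ]
plug [503.8  96.8] 0.68 [ 0.4638 -0.2369  0.008 ]
plug [209.6  87.8] 0.59 [0.5777 0.1294 0.008 ]
plug [172.8 201.8] 0.58 [0.4438 0.2294 0.008 ]
plug_grip [200.1  85. ] 0.97 [0.5788 0.1285 0.086 ]
plug_grip [158.8 223.7] 0.79 [0.4417 0.2279 0.086 ]
plug_grip [250.6 171.2] 0.62 [0.4745 0.1025 0.086 ]
plug_grip [504.6  96.3] 0.16 [ 0.4803 -0.1817  0.086 ]
0.91 [57.3, 72.4, 161.9, 131.7] ((597.7431640625, 265.26361083984375), (134.71127319335938, 68.47734069824219), np.float32(-11.052251))
0.87 [336.2, 83.6, 439.2, 152.7] ((473.04638671875, -87.75814056396484), (129.00338745117188, 69.83653259277344), np.float32(-3.8241677))
0.65 [208.0, 134.8, 298.7, 183.3] ((471.7921142578125, 100.36457824707031), (127.2256851196289, 71.24143981933594), np.float32(-15.60622))
```

View pics/w2.png

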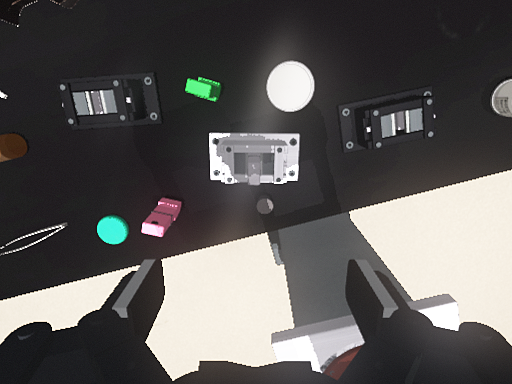

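Call:
jog_arm(increments=[{"slide":[0,0,30],"rotation":[0,0,0]},{"slide":[0,0,30],"rotation":[0,0,0]},{"slide":[0,0,30],"rotation":[0,0,0]},{"slide":[0,0,20],"rotation":[0,0,0]},{"slide":[0,0,0],"rotation":[0,0,0]}])

```text
time: 4.17
tool_pos: [0.4727, 0.0972, 0.1856]
tool_rot: [0.001, 0.991, -0.135, -0.005]
contact_force: [-0.2, -0.7, -0.3]
gripper_width: 0.998
```

```bash
python3 - <<'E'
from h import *
p,R,s=tool();print(s["time"],p,np.round(R,3),s["contact_force"])
f=optics.grab_frame("wrist");cv2.imwrite("pics/w3.png",f["frame"])
z={"plug":.008,"plug_grip":.086,"plug_foot":.008}
for th in z:
    for r in place_of(th,"wrist"): print(th,np.round(r["uv"],1),round(r["score"],2),np.round(atz(f,r["uv"],z[th]),4))
for r in silhouettes("holder","wrist"): print(round(r["score"],2),r["bbox"],yawof(f,r["mask"],0))
cv2.imwrite("pics/w3c.png",cv2.resize(f["frame"][120:340,160:360],None,fx=3,fy=2.7,interpolation=2))
c=-np.array(f["R"]).T@f["t"];print(c, np.array(f["R"]))
E
```

```text
4.1667 [0.47266182 0.09721491 0.18560677] [[ 0.964 -0.267 -0.01 ]
 [-0.268 -0.964 -0.   ]
 [-0.009  0.003 -1.   ]] [-0.20241789 -0.72223694 -0.34374694]
plug [192.   81.5] 0.94 [0.5759 0.129  0.008 ]
plug [254.1 175.1] 0.79 [0.4729 0.0969 0.008 ]
plug [143.8 230.2] 0.78 [0.4453 0.23   0.008 ]
plug_grip [117.  270.1] 0.81 [0.4424 0.2286 0.086 ]
plug_grip [173.   78.4] 0.67 [0.5756 0.1281 0.086 ]
plug_foot [192.7  82.8] 0.97 [0.5747 0.1287 0.008 ]
plug_foot [147.3 231.6] 0.76 [0.4427 0.227  0.008 ]
0.75 [366.8, 77.7, 512.0, 166.8] ((469.940185546875, -94.15901184082031), (141.86073303222656, 75.06758117675781), np.float32(-3.8413365))
0.7 [0.0, 58.7, 130.2, 137.5] ((597.0261840820312, 263.3095703125), (130.6771240234375, 67.091552734375), np.float32(-11.65206))
0.62 [190.9, 140.3, 312.7, 212.8] ((469.21600341796875, 100.68232727050781), (127.43647766113281, 77.81365966796875), np.float32(-16.430101))
[0.55197029 0.07525982 0.3265525 ] [[-0.26692341 -0.9637139   0.00272262]
 [-0.91226029  0.25358091  0.32167978]
 [-0.31069768  0.08338012 -0.94684461]]
```

View pics/w3.png

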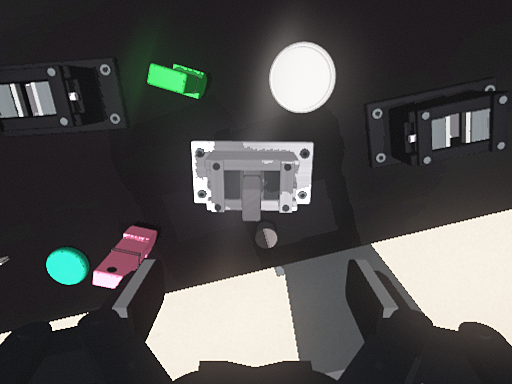

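```bash
cat >> h.py <<'E'
def box(c,yaw,hx,hy,z):
    a=np.radians(yaw);X=np.array([np.cos(a),np.sin(a)]);Y=np.array([-np.sin(a),np.cos(a)])
    return [np.r_[np.array(c)+sx*hx*X+sy*hy*Y,z] for sx,sy in((1,1),(1,-1),(-1,-1),(-1,1))]
def overlay(f,c,yaw,name,crop,k):
    x0,y0,x1,y1=crop
    im=cv2.resize(f["frame"][y0:y1,x0:x1],None,fx=k,fy=k,interpolation=cv2.INTER_CUBIC)
    for (hx,hy,z,col) in((.033,.062,0.0,(0,0,255)),(.013,.007,.105,(0,255,0))):
        P=np.array([(proj(f,p)-[x0,y0]+.5)*k for p in box(c,yaw,hx,hy,z)]).round().astype(int)
        cv2.polylines(im,[P],True,col,1)
    cv2.imwrite(name,im)
E
python3 - <<'E'
from h import *
p,R,s=tool();print(s["time"],p,np.round(R,3))
f=optics.grab_frame("wrist");overlay(f,(.475,.098),-15.6,"pics/w4.png",(180,130,325,250),5)
E
```

```text
4.4167 [0.47736545 0.09747241 0.19389037] [[ 0.963 -0.268  0.004]
 [-0.268 -0.963  0.   ]
 [ 0.004 -0.001 -1.   ]]
```

View pics/w4.png

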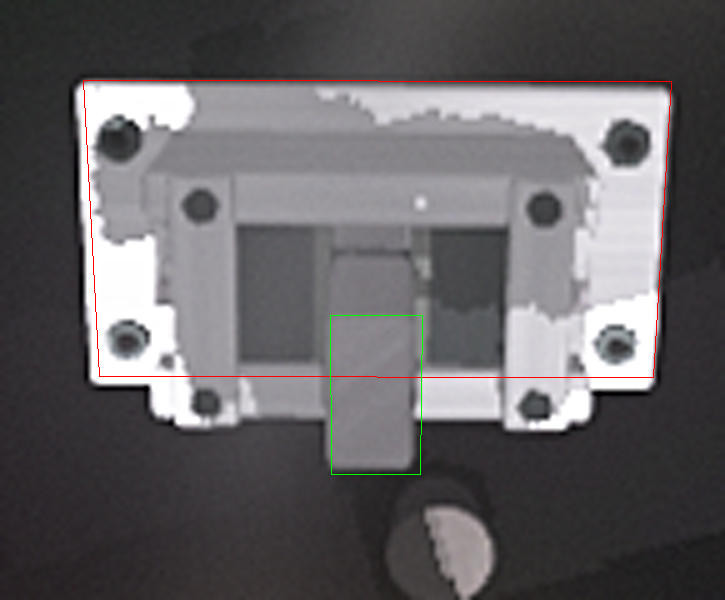

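Call:
jog_arm(increments=[{"slide":[-1,-1,10],"rotation":[0,0,0]},{"slide":[0,0,20],"rotation":[0,0,0]},{"slide":[0,0,20],"rotation":[0,0,0]},{"slide":[0,0,20],"rotation":[0,0,0]},{"slide":[0,0,10],"rotation":[0,0,0]},{"slide":[0,0,0],"rotation":[0,0,0]},{"slide":[0,0,0],"rotation":[0,0,0]},{"slide":[0,0,0],"rotation":[0,0,0]}])

```text
time: 5.13
tool_pos: [0.4763, 0.0987, 0.1127]
tool_rot: [-0.0, 0.991, -0.135, 0.001]
contact_force: [-0.4, -0.1, 0.8]
gripper_width: 0.998
```

```bash
python3 - <<'E'
from h import *
f=optics.grab_frame("wrist");overlay(f,(.4752,.0988),-15.6,"pics/w5.png",(150,130,370,330),3)
p,R,s=tool();print(s["time"],p,np.round(R,3),s["contact_force"])
print("rel",R.T@(np.array([.4752,.0988,.068])-p)*1000)
E
```

```text
5.1833 [0.47645817 0.09871591 0.11300509] [[ 0.963 -0.268  0.003]
 [-0.268 -0.963  0.   ]
 [ 0.003 -0.001 -1.   ]] [-1.19025345 -0.16179824 -0.09389897]
rel [-1.36022269  0.29897489 45.00120429]
```

View pics/w5.png

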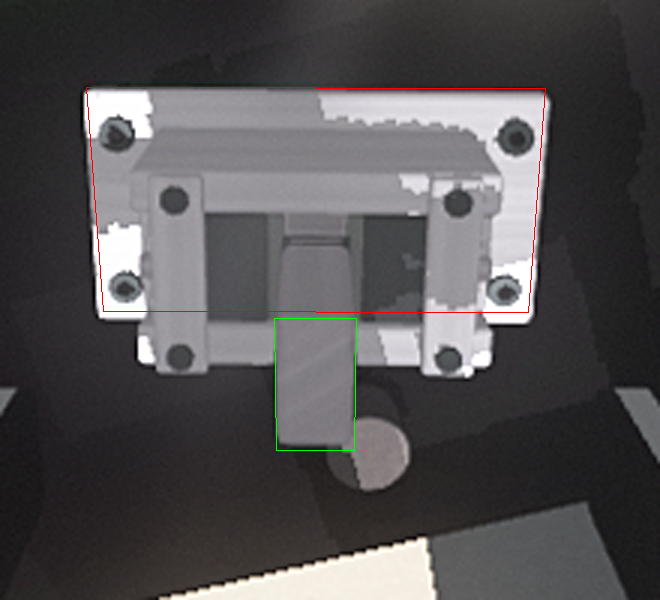

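Call:
jog_arm(increments=[{"slide":[-0.5,0,12],"rotation":[0,0,0]},{"slide":[0,0,15],"rotation":[0,0,0]},{"slide":[0,0,12],"rotation":[0,0,0]},{"slide":[0,0,5],"rotation":[0,0,0]},{"slide":[0,0,0],"rotation":[0,0,0]},{"slide":[0,0,0],"rotation":[0,0,0]},{"slide":[0,0,0],"rotation":[0,0,0]}])

```text
time: 5.77
tool_pos: [0.4753, 0.0988, 0.0679]
tool_rot: [-0.0, 0.991, -0.135, 0.001]
contact_force: [0.1, -0.5, 0.7]
gripper_width: 1.005
```

Call:
jog_arm(increments=[{"slide":[0,0,0],"rotation":[0,0,0]},{"slide":[0,0,0],"rotation":[0,0,0]},{"slide":[0,0,0],"rotation":[0,0,0]},{"slide":[0,0,0],"rotation":[0,0,0]},{"slide":[0,0,0],"rotation":[0,0,0]},{"slide":[0,0,0],"rotation":[0,0,0]},{"slide":[0,0,0],"rotation":[0,0,0]},{"slide":[0,0,0],"rotation":[0,0,0]},{"slide":[0,0,0],"rotation":[0,0,0]},{"slide":[0,0,0],"rotation":[0,0,0]}], fingers=0)

```text
time: 6.6
tool_pos: [0.4749, 0.0988, 0.0675]
tool_rot: [-0.0, 0.991, -0.135, 0.0]
contact_force: [-0.5, -0.4, 1.3]
gripper_width: 0.156
```

```bash
python3 - <<'E'
from h import *
f=optics.grab_frame("wrist");cv2.imwrite("pics/w6.png",f["frame"])
p,R,s=tool();print(s["time"],p,np.round(R,4),s["contact_force"],s["ft_torque"],s["gripper_width"])
E
```

```text
6.65 [0.47489333 0.09876978 0.06749314] [[ 9.634e-01 -2.682e-01  2.000e-04]
 [-2.682e-01 -9.634e-01 -0.000e+00]
 [ 2.000e-04 -0.000e+00 -1.000e+00]] [0.07539124 0.55111558 2.09652799] [-0.00132416  0.13996485  0.0059329 ] 0.15291046555439636
```

View pics/w6.png

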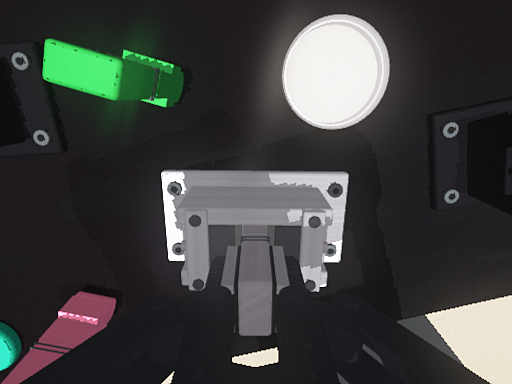

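Call:
jog_arm(increments=[{"slide":[0,1.32,0.02],"rotation":[1.5,0,0]},{"slide":[0,1.32,0.02],"rotation":[1.5,0,0]},{"slide":[0,1.32,0.02],"rotation":[1.5,0,0]},{"slide":[0,1.32,0.02],"rotation":[1.5,0,0]},{"slide":[0,0,0],"rotation":[0,0,0]}])

```text
time: 7.07
tool_pos: [0.4739, 0.0945, 0.0676]
tool_rot: [-0.054, 0.989, -0.136, 0.008]
contact_force: [-0.2, 4.9, 2.2]
gripper_width: 0.155
```

Call:
jog_arm(increments=[{"slide":[0,1.32,0.02],"rotation":[1.5,0,0]},{"slide":[0,1.32,0.02],"rotation":[1.5,0,0]},{"slide":[0,1.32,0.02],"rotation":[1.5,0,0]},{"slide":[0,0.66,0.01],"rotation":[0.75,0,0]},{"slide":[0,0,0],"rotation":[0,0,0]},{"slide":[0,0,0],"rotation":[0,0,0]}])

```text
time: 7.57
tool_pos: [0.4727, 0.0902, 0.0672]
tool_rot: [-0.098, 0.986, -0.135, 0.014]
contact_force: [0.9, 4.9, 4.6]
gripper_width: 0.155
```

```bash
python3 - <<'E'
from h import *
f=optics.grab_frame("wrist");cv2.imwrite("pics/w7.png",f["frame"])
f=optics.grab_frame("scene");cv2.imwrite("pics/s7.png",cv2.resize(f["frame"][160:260,210:330],None,fx=5,fy=5,interpolation=2))
p,R,s=tool();print(s["time"],p,np.round(R,4),s["contact_force"],s["ft_torque"],s["gripper_width"])
E
```

```text
7.6667 [0.47275637 0.09020528 0.06722169] [[ 9.632e-01 -2.634e-01  5.350e-02]
 [-2.688e-01 -9.443e-01  1.900e-01]
 [ 4.000e-04 -1.974e-01 -9.803e-01]] [0.10080356 5.83121205 4.9551183 ] [ 0.9888328   0.09075975 -0.01428829] 0.15577137063869362
```

View pics/w7.png

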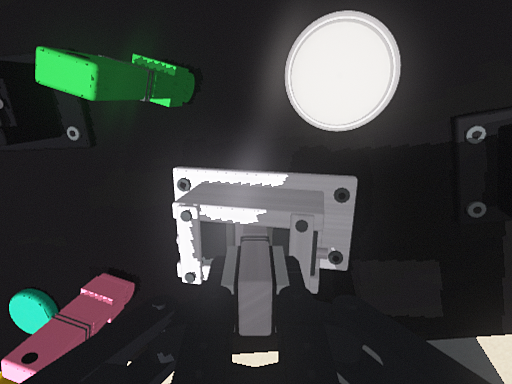

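View pics/s7.png

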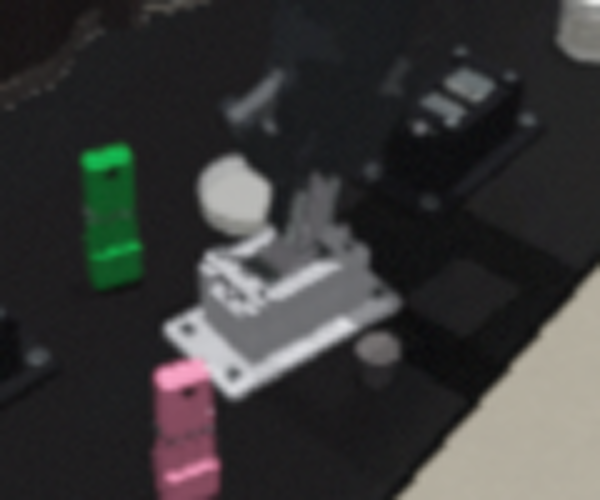

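Call:
jog_arm(increments=[{"slide":[0,-1.32,0.02],"rotation":[-1.5,0,0]},{"slide":[0,-1.32,0.02],"rotation":[-1.5,0,0]},{"slide":[0,-1.32,0.02],"rotation":[-1.5,0,0]},{"slide":[0,-1.32,0.02],"rotation":[-1.5,0,0]},{"slide":[0,-1.32,0.02],"rotation":[-1.5,0,0]},{"slide":[0,-1.32,0.02],"rotation":[-1.5,0,0]},{"slide":[0,-1.32,0.02],"rotation":[-1.5,0,0]},{"slide":[0,-1.32,0.02],"rotation":[-1.5,0,0]},{"slide":[0,0,0],"rotation":[0,0,0]}])

```text
time: 8.42
tool_pos: [0.4755, 0.0999, 0.0675]
tool_rot: [0.007, 0.991, -0.135, -0.0]
contact_force: [0.3, 0.4, 2.8]
gripper_width: 0.158
```

Call:
jog_arm(increments=[{"slide":[0,-1.32,0.02],"rotation":[-1.5,0,0]},{"slide":[0,-1.32,0.02],"rotation":[-1.5,0,0]},{"slide":[0,-1.32,0.02],"rotation":[-1.5,0,0]},{"slide":[0,-1.32,0.02],"rotation":[-1.5,0,0]},{"slide":[0,-1.32,0.02],"rotation":[-1.5,0,0]},{"slide":[0,-1.32,0.02],"rotation":[-1.5,0,0]},{"slide":[0,-1.32,0.02],"rotation":[-1.5,0,0]},{"slide":[0,0,0],"rotation":[0,0,0]},{"slide":[0,0,0],"rotation":[0,0,0]}])

```text
time: 9.17
tool_pos: [0.4777, 0.1078, 0.0665]
tool_rot: [0.099, 0.986, -0.134, -0.013]
contact_force: [-1.4, -4.3, 5.7]
gripper_width: 0.153
```

```bash
python3 - <<'E'
from h import *
f=optics.grab_frame("wrist");cv2.imwrite("pics/w8.png",f["frame"])
p,R,s=tool();print(s["time"],p,np.round(R,4),s["contact_force"],s["ft_torque"],s["gripper_width"])
E
```

```text
9.2167 [0.47772271 0.10775014 0.066557  ] [[ 9.636e-01 -2.620e-01 -5.240e-02]
 [-2.672e-01 -9.445e-01 -1.911e-01]
 [ 6.000e-04  1.982e-01 -9.802e-01]] [-0.43648175 -4.32545802  4.72951298] [-0.90720211  0.06845831 -0.00866148] 0.15909774942484425
```

View pics/w8.png

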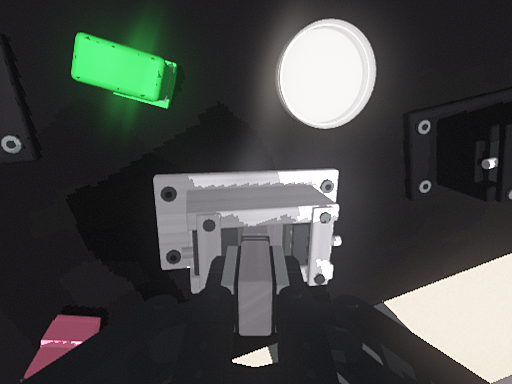

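Call:
jog_arm(increments=[{"slide":[0,1.32,0.02],"rotation":[1.5,0,0]},{"slide":[0,1.32,0.02],"rotation":[1.5,0,0]},{"slide":[0,1.32,0.02],"rotation":[1.5,0,0]},{"slide":[0,1.32,0.02],"rotation":[1.5,0,0]},{"slide":[0,1.32,0.02],"rotation":[1.5,0,0]},{"slide":[0,1.32,0.02],"rotation":[1.5,0,0]},{"slide":[0,1.32,0.02],"rotation":[1.5,0,0]},{"slide":[0,0.66,0.01],"rotation":[0.75,0,0]},{"slide":[0,0,0],"rotation":[0,0,0]},{"slide":[0,0,0],"rotation":[0,0,0]}])

```text
time: 10.05
tool_pos: [0.475, 0.0983, 0.0675]
tool_rot: [0.001, 0.991, -0.135, 0.0]
contact_force: [-1.0, -3.5, 5.5]
gripper_width: 0.148
```

```bash
python3 - <<'E'
from h import *
f=optics.grab_frame("wrist");cv2.imwrite("pics/w9.png",cv2.resize(f["frame"][150:350,150:370],None,fx=3,fy=3,interpolation=2))
p,R,s=tool();print(s["time"],p,np.round(R,4),s["contact_force"],s["ft_torque"],s["gripper_width"])
E
```

```text
10.1 [0.47497991 0.09831639 0.06748727] [[ 9.634e-01 -2.680e-01  0.000e+00]
 [-2.680e-01 -9.634e-01 -1.500e-03]
 [ 4.000e-04  1.400e-03 -1.000e+00]] [-1.17209979 -3.96300917  5.60699978] [-0.78304025  0.25913932 -0.0197436 ] 0.1562991710861565
```

View pics/w9.png

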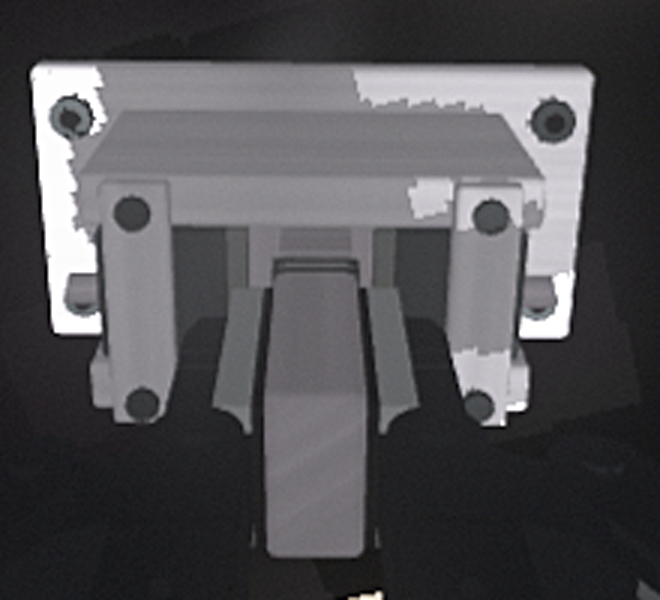

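Call:
jog_arm(increments=[{"slide":[0,-0.3,-2],"rotation":[0,0,0]},{"slide":[0,0,-2],"rotation":[0,0,0]},{"slide":[0,0,-2],"rotation":[0,0,0]},{"slide":[0,0,0],"rotation":[0,0,0]}])

```text
time: 10.43
tool_pos: [0.4745, 0.0994, 0.0729]
tool_rot: [-0.0, 0.991, -0.135, -0.0]
contact_force: [0.0, 0.6, -1.2]
gripper_width: 0.157
```

Free, with low force. Lifting on, slowly.

Call:
jog_arm(increments=[{"slide":[0,0,-3],"rotation":[0,0,0]},{"slide":[0,0,-3],"rotation":[0,0,0]},{"slide":[0,0,-3],"rotation":[0,0,0]},{"slide":[0,0,-3],"rotation":[0,0,0]},{"slide":[0,0,-3],"rotation":[0,0,0]},{"slide":[0,0,-3],"rotation":[0,0,0]},{"slide":[0,0,0],"rotation":[0,0,0]}])

```text
time: 11.02
tool_pos: [0.4754, 0.0991, 0.0922]
tool_rot: [-0.0, 0.991, -0.135, 0.001]
contact_force: [-0.1, -0.1, -0.9]
gripper_width: 0.154
```

Call:
jog_arm(increments=[{"slide":[0,0,-4],"rotation":[0,0,0]},{"slide":[0,0,-4],"rotation":[0,0,0]},{"slide":[0,0,-4],"rotation":[0,0,0]},{"slide":[0,0,-4],"rotation":[0,0,0]},{"slide":[0,0,-4],"rotation":[0,0,0]},{"slide":[0,0,-4],"rotation":[0,0,0]},{"slide":[0,0,-4],"rotation":[0,0,0]},{"slide":[0,0,-4],"rotation":[0,0,0]},{"slide":[0,0,-4],"rotation":[0,0,0]},{"slide":[0,0,-4],"rotation":[0,0,0]},{"slide":[0,0,-4],"rotation":[0,0,0]},{"slide":[0,0,0],"rotation":[0,0,0]},{"slide":[0,0,0],"rotation":[0,0,0]},{"slide":[0,0,0],"rotation":[0,0,0]},{"slide":[0,0,0],"rotation":[0,0,0]}])

```text
time: 12.27
tool_pos: [0.4746, 0.099, 0.1349]
tool_rot: [0.0, 0.991, -0.135, -0.0]
contact_force: [-0.8, -0.0, -1.7]
gripper_width: 0.157
```

```bash
python3 - <<'E'
from h import *
f=optics.grab_frame("wrist");a=cv2.resize(f["frame"][150:384,150:370],None,fx=1.7,fy=1.7)
g=optics.grab_frame("scene");b=cv2.resize(g["frame"][150:250,210:310],None,fx=4,fy=4,interpolation=2)
im=np.zeros((400,780,3),np.uint8);im[:a.shape[0],:a.shape[1]]=a[:400];im[:,380:780]=b;cv2.imwrite("pics/w10.png",im)
p,R,s=tool();print(s["time"],p,np.round(R,4),s["contact_force"],s["ft_torque"],s["gripper_width"])
for th in ("plug_foot","plug_grip"):
    for r in place_of(th,"scene")[:4]: print(th,np.round(r["uv"],1),round(r["score"],2),np.round(atz(g,r["uv"],.076 if th=="plug_foot" else .154),4))
print(proj(g,[.475,.0988,.076]))
for r in place_of("plug_foot","wrist"): print(np.round(r["uv"],1),round(r["score"],2),np.round(atz(f,r["uv"],.076),4))
E
```

```text
12.3667 [0.47462949 0.0990389  0.13485218] [[ 9.634e-01 -2.682e-01 -7.000e-04]
 [-2.682e-01 -9.634e-01 -0.000e+00]
 [-6.000e-04  2.000e-04 -1.000e+00]] [-0.22023477  0.30413361 -1.1518576 ] [ 0.02661506  0.03595557 -0.01301582] 0.15750218089211054
plug_foot [232.1 218.6] 0.57 [0.5183 0.1977 0.076 ]
plug_foot [267.7 204.4] 0.53 [0.4745 0.0952 0.076 ]
plug_grip [263.8 182.6] 0.76 [0.484  0.1016 0.154 ]
plug_grip [248.3 240.3] 0.53 [0.3916 0.2873 0.154 ]
plug_grip [231.1 196.6] 0.48 [0.5176 0.1966 0.154 ]
[266.78996764 205.02383308]
[186.4  84.9] 0.96 [0.5687 0.1147 0.076 ]
[135.6 259.7] 0.92 [0.4678 0.1884 0.076 ]
```

View pics/w10.png

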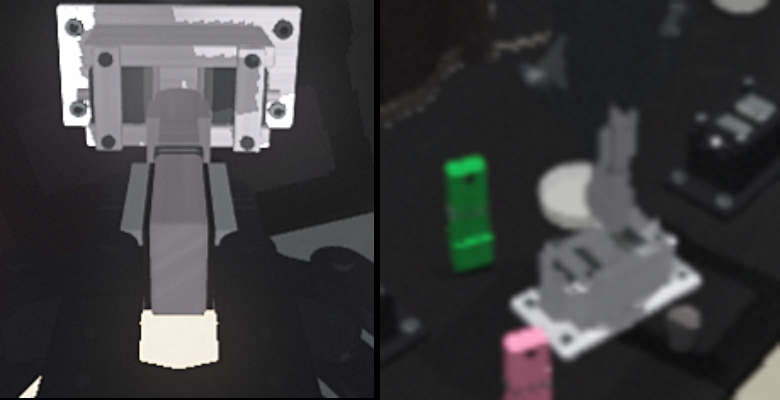

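```bash
python3 - <<'E'
from h import *
print(manip.job_done())
E
```

```text
the job is handed in; nothing more can be done
None
```

I freed the plug and handed the job in at about 12.4 s. It finished held upright above the holder with its foot about 19 mm clear. The hand-in gives no verdict, so the result rests on my own last checks.

**What I did:** I picked out the bright aluminium holder at about (0.475, 0.099), with a yaw of about -15.6°, and gripped the plug by its flat handle. I rocked it 0.198 rad to the right jaw, then 0.2 rad to the left. I brought it back upright and drew it straight up 67 mm.

**What the checks showed:**
- **Jaws:** in the wrist picture taken after rocking, both jaw tails stick out by about the same amount. I did not measure the jaw values themselves.
- **Lift:** the wrist force stayed under about 2 N, so nothing jammed.
- **Foot position:** I work out the foot at about 0.075 m from how far the arm rose. In the scene camera the network found it at (267.7, 204.4) px; I expected (266.8, 205.0) px.
- **Grip and tilt:** the gripper opening is steady at about 13 mm and the tool points straight down.
- **Other things on the bench:** the stopper, dish and the look-alike plugs stand where they were in the pictures. I did not re-check the beaker, jar, cap or bottle, but the arm only passed them high up or not at all.

**What failed or disagreed:**
- The first two move calls were refused for leaving out "slide" or "rotation", and nothing moved.
- The last foot search in the wrist camera found only the two look-alike plugs.
- The scene camera's handle point was about 10 mm off in x, which I put down to network error.

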